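Load a tray of pinned beetles into the imager

TASK

Push the wide tray of pinned beetles along the imager's loading deck and down the lane between the two guide rails until it rests squarely against the end stop, without the tray touching either rail; the specimens are brittle, so slide it flat with the fingertips and never lift or tip it. Then press the round start key on the intake hood fully down and let it come up again. Leave the narrow tray and everything else on the deck and bench where it is.

Things in the scene. Friction and masses are not known exactly. Their poses are not given: they have to be found in the camera images.
- tray: the wide tray to load: open white card tray, 84 mm wide (its x), 100 mm long (its y), 45 mm tall, walls 3 mm, foam floor 13 mm up, twelve pinned beetles in 3 columns, pin heads below the rim; 0.11 to 0.22 kg, slides on the deck. Origin: centre of its underside. Starts on the deck before the lane's mouth, beside the lane's line by up to 55 mm and turned up to 0.25 rad; its +y end leads
- imager: tray imager, fixed; white housing 245 mm tall (its camera to 316) at the robot's left (y 350 to 650 mm), intake hood 100 mm tall (y 220 to 350, x -130 to 170), then an aluminium loading deck, top 15 mm over the bench (x -120 to 170, y -290 to 200). Origin on the bench, on the lane's centre line; its y runs along the lane to the stop (about world +y), x across it, away from the robot
- near_rail: guide rail nearer the robot: dark steel bar 12 mm wide, 244 mm long, 18 mm tall, fixed on the deck. Origin at the middle of its underside, axes as the imager's. The lane is 104 mm clear between the rails (imager x from -52 to 52 mm); the rails begin (lane's mouth) at imager y = -44 mm and reach the end stop
- far_rail: the guide rail farther from the robot, like the near one. Origin at the middle of its underside, axes as the imager's
- end_stop: steel bar across the lane's far end, 128 mm wide, 14 mm thick, 26 mm tall on the deck, fixed. Origin on the deck (15 mm over the bench), on the lane's centre line, at the face that meets the tray (imager y = 200 mm); y points on along the lane. The tray fully home has its origin at x = 0, y = -50 mm in this frame
- start_key_top (a point): centre of the top of the round white start key, 30 mm across, in a black housing on top of the intake hood, towards the robot's side of it; pressed straight down
- start_key (a joint): travel of the start key in m: 0 up, 0.006 fully down (a spring of about 4 N brings it back up)
- narrow_tray: the narrow tray, to be left alone: like the other one but 60 mm wide (x) and 100 mm long (y), two columns of beetles, standing on the deck beyond the far rail. Origin at the centre of its underside
- pin_vial: clear vial with a white cap, 24 mm across, 46 mm tall, standing on the deck between the near rail and the deck's edge. Origin at the centre of its underside
- pinning_block: small stepped wooden block, 78 x 25 x 26 mm, on the bench between robot and deck. Origin at the centre of its underside
- forceps: steel forceps, 120 mm long along x, lying on the bench between robot and deck. Origin under the middle
- dish: glass dish, 90 mm across, 15 mm tall, on the bench beyond the deck. Origin at the centre of its underside
- jar_a: glass jar with black cap, 56 mm across, 75 mm tall, on the bench beyond the deck. Origin at the centre of its underside
- jar_b: amber jar with white cap, 40 mm across, 60 mm tall, on the bench beyond the deck. Origin at the centre of its underside
- brush: fine specimen brush with a wooden handle, 8 mm thick, 150 mm long along x, lying on the bench beyond the deck. Origin under the middle

How it is judged:
On the way, in this order (a step that is already met when the one before it is completed fails the run):
1. the wide tray is down the lane, squarely against the end stop (within 5 mm and 0.06 rad) (y of tray in the frame of end_stop above -0.055 m and x of tray in the frame of end_stop between -0.012 and 0.012 m and angle between the y axis of tray and the y axis of end_stop, either way round below 0.06 rad), for 0.2 s.
2. the start key is pressed fully down (value of joint start_key above 0.0045 m), for 0.05 s.
At the end, for the whole second after the job is handed in: The wide tray lies flat on the deck at the end of the lane, its leading face within 5 mm of the end stop, square to within 0.06 rad, at rest, and the start key, having been pressed after that, is up again (all of step 1 and height (world z) of tray below 0.019 m and angle between tray's own z axis and vertical below 0.05 rad and linear speed of tray below 0.01 m/s and value of joint start_key below 0.0015 m); the robot touches nothing.
It fails at once if the wide tray touches a guide rail (contact force between tray and near_rail above 0.1 N or contact force between tray and far_rail above 0.1 N).
It fails at once if the wide tray is lifted, tipped or pushed off the deck (height (world z) of tray above 0.021 m or height (world z) of tray below 0.008 m or angle between tray's own z axis and vertical above 0.12 rad).
It fails at once if the start key is pressed before the tray is home (value of joint start_key above 0.003 m and y of tray in the frame of end_stop below -0.06 m).
It fails at once if the narrow tray or another bystander is disturbed (distance of any of narrow_tray, pin_vial, pinning_block, forceps, dish, jar_a, jar_b, brush from where it was at the start of the episode above 0.012 m).
It also fails if it takes over 72 s, if anything falls off the work surface, if the arm or the gripper's body presses on something with over 40 N, if the wrist force passes 120 N, or if a joint passes its speed limit or range.

ROBOT

A 7-joint arm with a two-finger parallel gripper is mounted at the origin on the work surface. World frame = base frame: x ahead of the robot, y to its left, z up, the work surface at z = 0. Lengths are in m, angles in rad, forces in N, time in s.
With the tool pointing down it reaches from about 0.425 to 0.925 m from the base axis. Payload 6.8 kg.
Tool frame: the origin (TCP) lies between the finger pads; the fingertips stand 22 mm ahead of it and the grasp point (between the pads) lies 3 mm ahead of it; z points along the fingers, y is the direction in which the jaws open and shut (so a half turn about z gives the same grasp; the last joint's range is limited). The gripper opens to 85 mm and grips with 20 to 120 N. Pads are 22 mm wide; open, the fingers measure 114 mm over their backs; the gripper's body (76 mm by 85 mm) begins 54 mm behind the grasp point. The pads swing forward as they close: fully open they stand 13 mm farther back than shut.
Start: joints at [1.166, 0.477, 0.022, 1.555, -0.011, 1.109, -0.083], TCP at [0.197, -0.646, 0.253] pointing down, gripper open.
Joint ranges: [-2.96, 2.96], [-0.34, 2.1], [-1.41, 1.46], [0.24, 2.44], [-1.37, 4.51], [0.17, 1.92], [-2.96, 2.96]. Speed limits (rad/s): [2.39, 2.39, 3.14, 3.14, 3.14, 3.14, 3.14].

INTERFACE

Orientations are given as a unit quaternion [w, x, y, z].
In Python, from station import bot gives the robot as it stands. The module is installed in compiled form; this text tells all that it offers.
- The arm moves only by the tool drive_tool, never from a script. Its argument "series" is one flat list of numbers, 7 for each row, row after row: the opening, from -1 (shut) to 1 (fully open), then the shift along the tool's x, y, z in mm, then the turn, a rotation vector about the tool's x, y, z in rad. In form: [jaw, x, y, z, wx, wy, wz, jaw, x, y, z, wx, wy, wz, ...]. A call has 1 to 12 rows; each row shifts and turns the commanded pose from where the row before left it, along the tool's axes as they then stand; what a row does not reach is not made up. A row lasts 1/8 s, in which the tool goes at most 62.5 mm and 10.7 degrees, less where a joint would pass 70% of its speed; a pose out of reach is approached as far as the arm can. A call with a gripper value outside its range is refused whole. The fingers move at their own pace and stop on an object; "force" is the grip in N (left out, the last holds). Time passes only in rows, so rows that do not move let the fingers close. It gives the time, the measured TCP pose, the force and the opening at its end, in the units of the state.
- bot.get_obs(): the state, without advancing time (a new reading comes with each control period).
- bot.read_camera(name): name is "side" or "top"; returns a dict with "pixels" (400x640x3 uint8, blue, green, red), "camera_matrix" (3x3 intrinsics, pixels), "rvec" (rotation vector, rad) and "tvec" (3), from world to camera coordinates, as OpenCV has them. Camera axes: x right, y down, z forward; pixel columns grow to the right and rows downward; lengths in m; the calibration is good to about 2 mm. A picture is of the moment at which its call begins. There is no depth.
- bot.hand_in(): hands the job in, once; it reports no verdict.
The state is a dict: "t": time; "q": joint angles; "joint_vel": joint speeds; "joint_torque": joint torques, N m; "eef_pos": TCP position; "tool_rot": TCP orientation; "contact_force": force on the tool from outside, world axes, zero at the start; "torque": the same for the moment, N m; "gripper_width": opening from 0.0 (shut) to 1.0 (fully open).
Only numpy, scipy, OpenCV 4.12 (cv2) and the standard library are available. Lean on these libraries where they do the work, as an engineer would, in place of code of your own. Each camera call takes 0.05 s, during which the arm holds its last target. There are 200 camera calls.

## Working session

There is one attempt and no reset: what is moved stays moved. The work goes in short steps, Python scripts to look and compute and a tool call to move; the robot and the scene stay as the last step left them, time stands still between calls to the robot, and variables do not carry over. Pictures are saved under pics/ and viewed, about 8 in all and at most 12, crops included, and the job is handed in when it is done.

Besides the shell and the picture viewer there is one more tool, called by a JSON object that holds its "fn" and its "kwargs". drive_tool: Moves the arm, as the interface text tells. Its arguments: {"type":"object","properties":{"series":{"type":"array"},"force":{"type":"number"}},"required":["series"]}

```bash
mkdir -p pics; cat > h.py <<'E'
import numpy as np, cv2
from scipy.spatial.transform import Rotation as R
from station import bot
def cam(n):
    c=bot.read_camera(n); np.savez('pics/'+n+'.npz',**c); return c
def load(n): return np.load('pics/'+n+'.npz')
def pt(c,u,v,z):
    K=c['camera_matrix'];Rm=cv2.Rodrigues(c['rvec'])[0];t=np.ravel(c['tvec'])
    p=cv2.undistortPoints(np.array([[[u,v]]],float),K,None).ravel()
    d=Rm.T@np.array([p[0],p[1],1]);o=-Rm.T@t
    return o+d*(z-o[2])/d[2]
def px(c,P):
    return cv2.projectPoints(np.array(P,float).reshape(-1,3),c['rvec'],c['tvec'],c['camera_matrix'],None)[0].reshape(-1,2)
E
python3 - <<'E'
from h import *
for n in('top','side'):
    c=cam(n);cv2.imwrite(f'pics/{n}0.png',c['pixels']);Rm=cv2.Rodrigues(c['rvec'])[0];print(n,c['camera_matrix'].round(1).tolist(),(-Rm.T@np.ravel(c['tvec'])).round(3),Rm.round(2).tolist())
o=bot.get_obs();print(o)
E
```

```text
top [[416.7, 0.0, 319.4], [0.0, 416.7, 201.6], [0.0, 0.0, 1.0]] [0.392 0.047 1.042] [[0.01, -1.0, 0.0], [-0.98, -0.01, -0.2], [0.2, -0.0, -0.98]]
side [[467.1, 0.0, 312.3], [0.0, 467.1, 195.2], [0.0, 0.0, 1.0]] [ 0.342 -0.568  0.857] [[0.95, -0.32, 0.02], [-0.23, -0.73, -0.65], [0.22, 0.61, -0.76]]
{'t': 0.1, 'q': array([ 1.16589999,  0.47774188,  0.0223317 ,  1.55634347, -0.01149132,
        1.10927786, -0.0830991 ]), 'joint_vel': array([-1.66144494e-03, -2.51499965e-03,  2.04225384e-03, -2.85913609e-03,
       -6.30973517e-04, -9.52615866e-05,  1.23381265e-03]), 'joint_torque': array([ 4.64592522e-03, -5.97762394e+01,  1.61401045e+00, -2.81951523e+01,
        1.28311422e-02,  5.05822143e-03,  1.08187839e-05]), 'eef_pos': array([ 0.19726317, -0.64502161,  0.25241015]), 'tool_rot': array([-8.00875268e-04,  9.89006291e-01,  1.47871166e-01, -1.81751131e-04]), 'contact_force': array([-0.48841139, -0.2760393 , -0.07304214]), 'torque': array([ 0.01813502, -0.00589488,  0.04523742]), 'gripper_width': 0.9991395636086468}
```

View pics/top0.png

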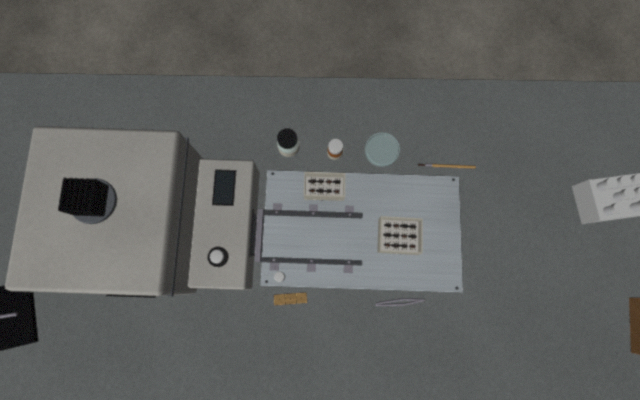

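View pics/side0.png

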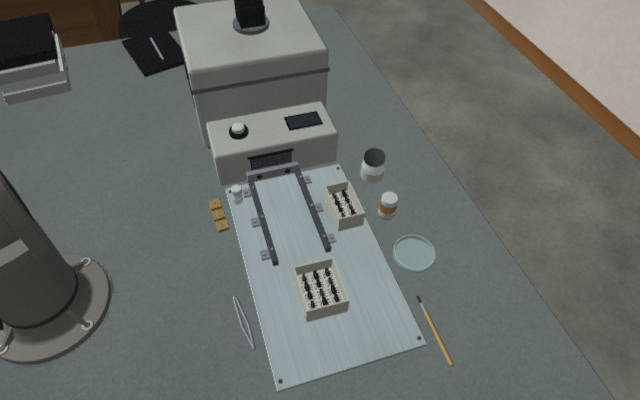

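The top view shows the wide tray at about (400,235), the rails at rows 214 and 262 ending near column 361, and the key at about (217,257). The side view shows the same things: tray near (321,290), key near (238,130). I'll enlarge both next.

```bash
python3 - <<'E'
from h import *
t=load('top')['pixels'];s=load('side')['pixels']
a=cv2.resize(t[160:310,255:475],None,fx=3.6,fy=3.6,interpolation=cv2.INTER_CUBIC)
cv2.imwrite('pics/topc.png',a)   # 792x540
b=cv2.resize(s[155:335,215:365],None,fx=3.3,fy=3.3,interpolation=cv2.INTER_CUBIC)
k=cv2.resize(t[235:280,190:250],None,fx=5,fy=5,interpolation=cv2.INTER_CUBIC)
k2=cv2.resize(s[105:155,210:270],None,fx=5,fy=5,interpolation=cv2.INTER_CUBIC)
m=np.zeros((594,800,3),np.uint8);m[:b.shape[0],:b.shape[1]]=b;m[:225,497:797]=k;m[230:480,497:797]=k2
cv2.imwrite('pics/mix.png',m)
E
```

```text
(no output)
```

View pics/topc.png

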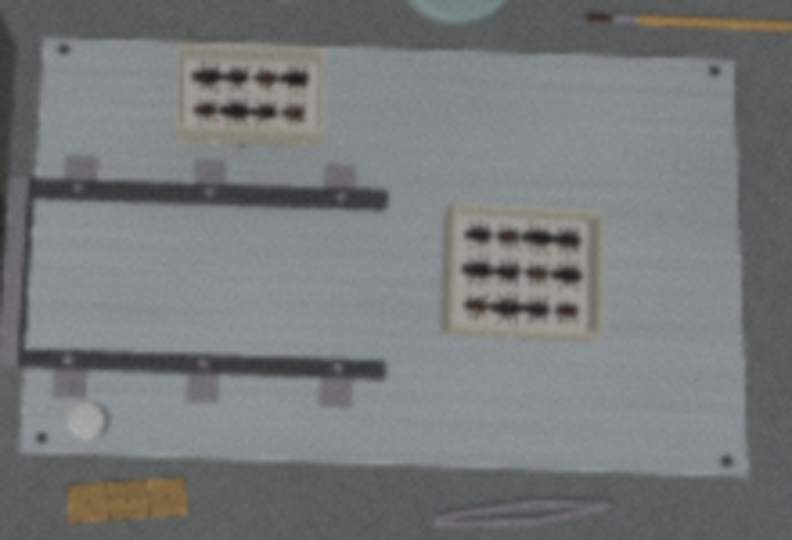

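View pics/mix.png

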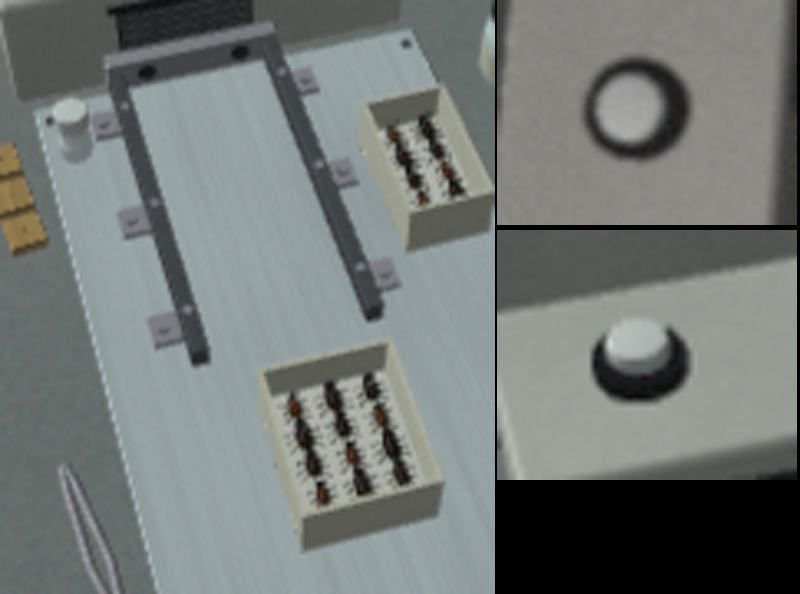

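The enlarged crops show the rim corners, rail ends, deck corners and key top clearly. I'll fit the poses from these readings.

```bash
cat > fit.py <<'E'
from h import *
from scipy.optimize import least_squares
def un(p,f,u0,v0): p=np.array(p,float);return (p+.5)/f-.5+np.array([u0,v0])
def pose(q,M):
    c,s=np.cos(q[2]),np.sin(q[2]);M=np.array(M,float)
    return np.c_[q[0]+c*M[:,0]-s*M[:,1],q[1]+s*M[:,0]+c*M[:,1],M[:,2]]
def fit(obs,x0):
    f=lambda q:np.concatenate([(px(c,pose(q,M))-P).ravel() for c,M,P in obs])
    r=least_squares(f,x0,loss='soft_l1');return r.x,f(r.x).round(1)
RIM=[[-.042,.05,.06],[.042,.05,.06],[.042,-.05,.06],[-.042,-.05,.06]]
E
python3 - <<'E'
from fit import *
T=load('top');S=load('side')
tt=(T,np.array(RIM),un([(443,332),(448,204),(603,211),(599,340)],3.6,255,160))
ss=(S,np.array(RIM),un([(260,370),(389,342),(443,484),(301,519)],3.3,215,155))
for o in([tt],[ss],[tt,ss]): print('tray',*fit(o,[.5,-.1,0]))
IM=[[-.12,-.29,.015],[.17,-.29,.015],[.17,.2,.015],[-.12,.2,.015],[-.052,-.044,.033],[.052,-.044,.033],[-.064,-.044,.033],[.064,-.044,.033]]
it=(T,np.array(IM)[[0,1,4,5,6,7]],un([(748,476),(735,60),(386,362),(387,208),(386,379),(387,190)],3.6,255,160))
im=(S,np.array(IM)[[4,5,6,7]],un([(208,347),(362,304),(193,350),(382,300)],3.3,215,155))
for o in([it],[im],[it,im]): print('imager',*fit(o,[.5,.1,0]))
for z in(.105,.11,.115,.12,.125): print(z,pt(T,*un([(630,107)],5,0,0)[0]+np.array([190-497/5,235]),z).round(4),pt(S,*un([(638,340)],5,0,0)[0]+np.array([210-497/5,105-46]),z).round(4))
E
```

```text
tray [ 0.513661   -0.14526498 -0.04368194] [ 0.6 -0.3  0.3 -0.  -0.9  0.4 -0.1 -0.1]
tray [ 0.51415247 -0.15021553 -0.05335438] [-0.7  0.1  0.8 -0.6  0.1  0.1 -0.1  0.2]
tray [ 0.5140265  -0.1483568  -0.04559749] [ 1.9 -0.5  1.6 -0.2  0.4  0.4  1.2 -0.2 -1.2 -0.5  0.2 -1.4 -0.2 -0.9
 -0.2 -0.6]
imager [ 0.50816057 -0.01419809 -0.01921747] [ 0.2  0.4 -0.2 -0.3 -0.1 -0.2  0.1 -0.1 -0.2  0.1  0.2  0.1]
imager [ 5.07032709e-01 -1.19794455e-02 -3.74595969e-04] [ 0.  -0.2  0.8 -0.  -1.   0.4  0.1 -0.2]
imager [ 0.50784808 -0.01337408 -0.01747512] [-0.   0.3 -0.7 -0.4 -0.4 -0.1 -0.2 -0.  -0.5  0.2 -0.2  0.2  0.1 -0.
  1.2  0.8 -1.   0.5  0.5  0.7]
0.105 [0.4551 0.2753 0.105 ] [0.456  0.2885 0.105 ]
0.11 [0.4548 0.2741 0.11  ] [0.4553 0.2828 0.11  ]
0.115 [0.4544 0.2728 0.115 ] [0.4545 0.2771 0.115 ]
0.12 [0.4541 0.2716 0.12  ] [0.4538 0.2714 0.12  ]
0.125 [0.4538 0.2704 0.125 ] [0.453  0.2657 0.125 ]
```

Fitted: imager origin is about (0.508, -0.0135) with yaw -0.018. The tray is at about (0.514, -0.147) with yaw -0.046, so it sits about +8 mm off the lane line and turned -0.03. The plan is to square and centre it with a two-finger push on its far side, then push on its trailing face. First I turn to the imager axes and travel over.

{"fn": "drive_tool", "kwargs": {"series": [0, 0, 0, 0, 0, 0, 0.157, 0, 0, 0, 0, 0, 0, 0.157, 0, 32, -42, 0, 0, 0, 0, 0, 32, -42, 0, 0, 0, 0, 0, 32, -42, 0, 0, 0, 0, 0, 32, -42, 0, 0, 0, 0, 0, 32, -42, 0, 0, 0, 0, 0, 32, -42, 0, 0, 0, 0, 0, 32, -42, 0, 0, 0, 0, 0, 32, -42, 0, 0, 0, 0, 0, 32, -42, 0, 0, 0, 0, 0, 32, -42, 0, 0, 0, 0]}}

```text
t: 1.6
eef_pos: [0.5252, -0.2296, 0.2531]
tool_rot: [-0.0, 1.0, -0.009, -0.0]
contact_force: [1.0, 0.4, 0.7]
gripper_width: 0.5
```

{"fn": "drive_tool", "kwargs": {"series": [0, 30, -41, 0, 0, 0, 0, 0, 29, -42, 0, 0, 0, 0, 0, 0, 0, 50, 0, 0, 0, 0, 0, 0, 50, 0, 0, 0, 0, 0, 0, 30, 0, 0, 0, 0, 0, 0, 30, 0, 0, 0, 0, 0, 0, 30, 0, 0, 0, 0, 0, 0, 0, 0, 0, 0]}}

```text
t: 2.6
eef_pos: [0.5829, -0.1487, 0.0609]
tool_rot: [-0.0, 1.0, -0.009, -0.003]
contact_force: [-0.4, -0.1, -0.6]
gripper_width: 0.494
```

```bash
python3 - <<'E'
from h import *
t=cam('top')['pixels'];s=cam('side')['pixels']
a=cv2.resize(t[190:310,320:475],None,fx=2.6,fy=2.6,interpolation=cv2.INTER_CUBIC)
b=cv2.resize(s[195:345,230:420],None,fx=4,fy=4,interpolation=cv2.INTER_CUBIC)[:600,:]
m=np.zeros((600,800,3),np.uint8);m[:,:]=0
b=cv2.resize(s[195:345,270:370],None,fx=4,fy=4,interpolation=cv2.INTER_CUBIC)
m[:312,:400]=a[:312,:400];m[:600,400:]=b
cv2.imwrite('pics/p1.png',m);o=bot.get_obs();print(o['eef_pos'],o['contact_force'],o['q'].round(2))
E
```

```text
[ 0.58523935 -0.14912165  0.0637626 ] [ 0.3523148  -0.05594203  0.36455598] [ 0.25  0.6  -0.14  1.86  0.12  0.69 -1.54]
```

View pics/p1.png

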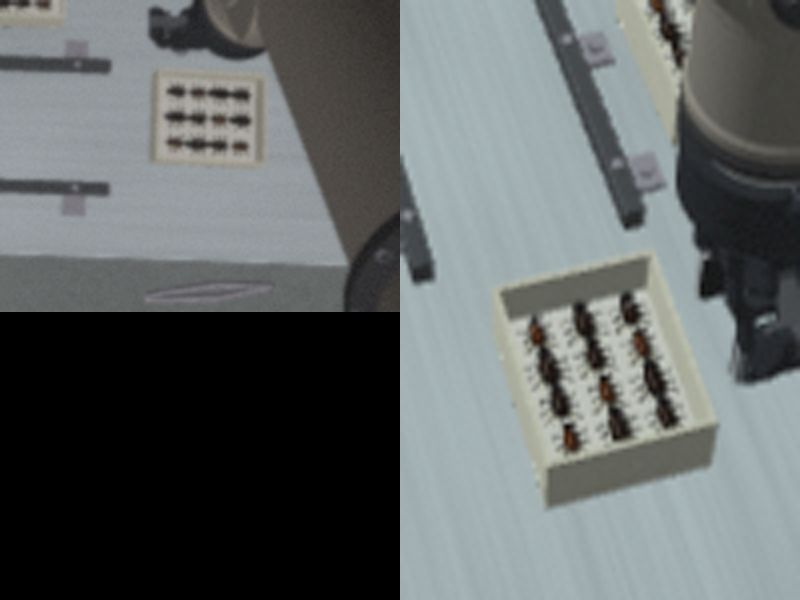

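The fingers (side crop, about (760,350)) stand clear of the tray's far wall, with no contact. I lower them and push sideways slowly.

{"fn": "drive_tool", "kwargs": {"series": [0, 0, 0, 10, 0, 0, 0, 0, 0, 0, 9, 0, 0, 0, 0, -3, 0, 0, 0, 0, 0, 0, -3, 0, 0, 0, 0, 0, 0, -3, 0, 0, 0, 0, 0, 0, -3, 0, 0, 0, 0, 0, 0, -3, 0, 0, 0, 0, 0, -3, 0, 0, 0, 0, 0, 0, -2, 0, 0, 0, 0, 0, 0, -2, 0, 0, 0, 0, 0, 0, -2, 0, 0, 0, 0, 0, 0, 0, 0, 0, 0, 0, 0]}}

```text
validation failed for argument at $.se...
```

```bash
cat > look.py <<'E'
from h import *
import sys
n=sys.argv[1];a=list(map(int,sys.argv[2:6])) # u0 v0 side u0 v0 (top), windows 130x150 px
t=cam('top')['pixels'];s=cam('side')['pixels']
T=cv2.resize(t[a[1]:a[1]+150,a[0]:a[0]+100],None,fx=4,fy=4,interpolation=cv2.INTER_CUBIC)
S=cv2.resize(s[a[3]:a[3]+150,a[2]:a[2]+100],None,fx=4,fy=4,interpolation=cv2.INTER_CUBIC)
cv2.imwrite(f'pics/{n}.png',np.hstack([T,S]));o=bot.get_obs();print(o['t'],o['eef_pos'].round(4),o['contact_force'].round(2),o['gripper_width'])
E
python3 look.py p2 360 170 270 195
```

```text
2.8 [ 0.586  -0.1493  0.0648] [-0.6  -0.43  0.27] 0.499039393911366
```

View pics/p2.png

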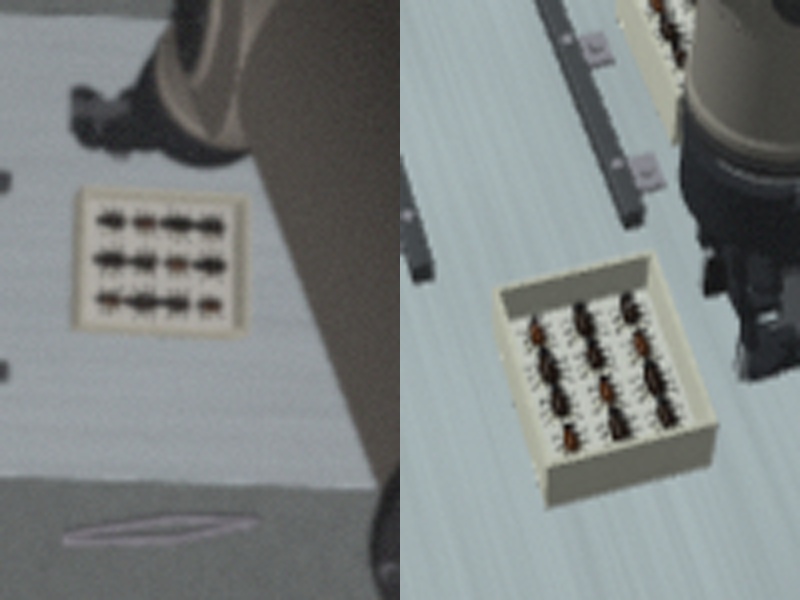

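The call was refused because I miscounted the numbers, so nothing moved. The picture shows the same clear stance, and I resend it in full rows.

{"fn": "drive_tool", "kwargs": {"series": [0, 0, 0, 10, 0, 0, 0, 0, 0, 0, 10, 0, 0, 0, 0, -4, 0, 0, 0, 0, 0, 0, -4, 0, 0, 0, 0, 0, 0, -4, 0, 0, 0, 0, 0, 0, -3, 0, 0, 0, 0, 0, 0, -3, 0, 0, 0, 0, 0, 0, -3, 0, 0, 0, 0, 0, 0, -2, 0, 0, 0, 0, 0, 0, -2, 0, 0, 0, 0, 0, 0, 0, 0, 0, 0, 0]}}

```text
validation failed for argument at $.se...
```

```bash
python3 look.py p3 360 170 270 195; python3 - <<'E'
from h import *
S=load('side')
for z in(.03,.04,.05):print(pt(S,358.7,289.5,z))
E
```

```text
2.9 [ 0.5859 -0.1493  0.0647] [-0.45  0.03  0.37] 0.49924311119689846
[ 0.5892819  -0.17031466  0.03      ]
[ 0.58629753 -0.1751202   0.04      ]
[ 0.58331315 -0.17992574  0.05      ]
```

View pics/p3.png

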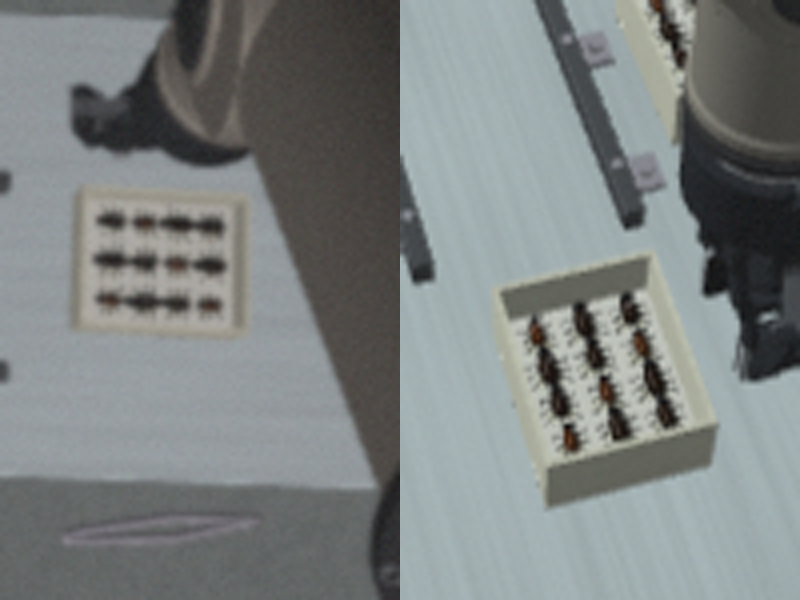

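Refused again because the zero run was one short, and nothing moved. I'll use a non-zero jaw value as a row marker and only take pictures after a move has gone through.

{"fn": "drive_tool", "kwargs": {"series": [0.01, 0, 0, 10, 0, 0, 0, 0.01, 0, 0, 10, 0, 0, 0, 0.01, -4, 0, 0, 0, 0, 0, 0.01, -4, 0, 0, 0, 0, 0, 0.01, -4, 0, 0, 0, 0, 0, 0.01, -3, 0, 0, 0, 0, 0, 0.01, -3, 0, 0, 0, 0, 0, 0.01, -3, 0, 0, 0, 0, 0, 0.01, -2, 0, 0, 0, 0, 0, 0.01, -2, 0, 0, 0, 0, 0, 0.01, 0, 0, 0, 0, 0, 0]}}

```text
t: 4.28
eef_pos: [0.5601, -0.1487, 0.0434]
tool_rot: [0.0, 1.0, -0.009, 0.0]
contact_force: [0.3, 0.3, 0.5]
gripper_width: 0.506
```

```bash
cp pics/top.npz pics/topA.npz; cp pics/side.npz pics/sideA.npz; python3 look.py p4 360 170 270 195; cat > track.py <<'E'
from h import *
# planar motion of the tray top (rim plane) between saved 'A' images and the current ones
def track(n,box,z=.05):
    A=np.load(f'pics/{n}A.npz');B=load(n)
    u,v,w,h=box
    src=np.array([[u,v],[u+w,v],[u+w,v+h],[u,v+h]],float)
    # ortho-rectify the plane z at 1 mm/px around the tray
    X0,Y0=.43,-.24
    P=np.array([[X0,Y0,z],[X0+.16,Y0,z],[X0+.16,Y0+.2,z],[X0,Y0+.2,z]])
    D=np.array([[0,0],[320,0],[320,400],[0,400]],np.float32)
    r=[cv2.warpPerspective(I['pixels'],cv2.getPerspectiveTransform(px(I,P).astype(np.float32),D),(320,400)) for I in(A,B)]
    return [x[...,2].astype(np.float32)-x[...,0].astype(np.float32) for x in r],r
E
python3 - <<'E'
from track import *
for n in('top','side'):
    (a,b),r=track(n,(0,0,1,1))
    m=np.zeros(a.shape,np.uint8);cx,cy=(0.514-.43)*2000,(-.147+.24)*2000
    m[int(cy-110):int(cy+110),int(cx-92):int(cx+92)]=255
    W=np.eye(2,3,dtype=np.float32)
    ga,gb=[cv2.cvtColor(x,cv2.COLOR_BGR2GRAY) for x in r]
    cc,W=cv2.findTransformECC(ga,gb,W,cv2.MOTION_EUCLIDEAN,(3,200,1e-6),m,5)
    c=np.array([cx,cy,1]);print(n,cc,'shift mm',(W@c-c[:2])/2,'rot',np.arctan2(W[1,0],W[0,0]))
E
```

```text
4.375 [ 0.5601 -0.1487  0.0434] [ 1.04 -0.02  0.46] 0.5057719737013611Traceback (most recent call last):
  File "<stdin>", line 8, in <module>
cv2.error: OpenCV(4.12.0) /io/opencv/modules/video/src/ecc.cpp:589: error: (-7:Iterations do not converge) The algorithm stopped before its convergence. The correlation is going to be minimized. Images may be uncorrelated or non-overlapped in function 'findTransformECC'
```

View pics/p4.png

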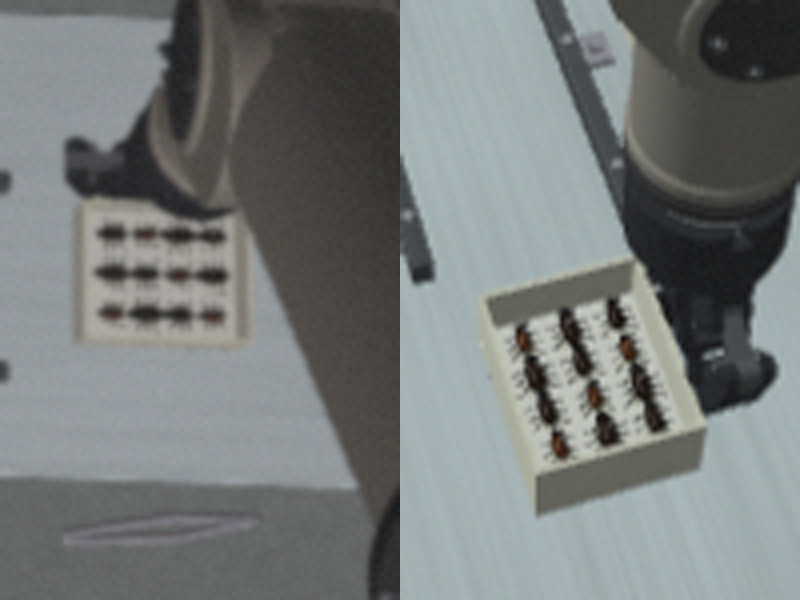

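The tray has moved toward the robot. Top rim corners are at (77,342), (248,347) and (80,200); side rim corners are at (478,298), (633,262), (705,430) and (536,477). I fit its pose and compare it with the lane.

```bash
cat > tr.py <<'E'
from fit import *
IMP=np.array([.508,-.0137,-.0182])
def im(q):
    c,s=np.cos(IMP[2]),np.sin(IMP[2]);d=np.array(q[:2])-IMP[:2]
    return np.r_[c*d[0]+s*d[1],-s*d[0]+c*d[1],(q[2]-IMP[2]) if len(q)>2 else 0].round(4)
E
python3 - <<'E'
from tr import *
T=load('top');S=load('side');rim=np.array(RIM)
def both(tp,sp):
    tt=(T,rim[[0,1,3]],un(tp,4,360,170));ss=(S,rim,un(np.array(sp)-[400,0],4,270,195))
    for o in([tt],[ss],[tt,ss]): q,r=fit(o,[.5,-.14,0]);print(q.round(4),im(q),r)
print('before');both([(72,330),(78,187),(242,335)],[(493,290),(651,254),(716,425),(547,466)])
print('after');both([(77,342),(81,199),(248,347)],[(478,298),(633,262),(705,430),(536,477)])
print('tcp',im([.5601,-.1487]))
# pin-grid of beetles: columns in top view (deg-free check), direction of rows vs rails
E
```

```text
before
[ 0.5138 -0.1438 -0.036 ] [ 0.0081 -0.13   -0.0178] [ 0.2 -0.5 -0.5  0.   0.3  0.4]
[ 0.5141 -0.1496 -0.0429] [ 0.0086 -0.1358 -0.0247] [-0.5 -0.2  0.5 -0.8  0.4  0.  -0.4  0.9]
[ 0.5142 -0.1478 -0.0399] [ 0.0086 -0.1339 -0.0217] [ 1.8 -0.7  1.2 -0.2  1.9  0.4 -0.8 -0.9  0.1 -1.6  0.1 -0.9 -0.6  0. ]
after
[ 0.5068 -0.1463 -0.0286] [ 0.0013 -0.1326 -0.0104] [ 0.2 -0.3 -0.3  0.1  0.1  0.3]
[ 0.5066 -0.1514 -0.0158] [ 0.0011 -0.1377  0.0024] [-0.6  0.2  0.9 -1.4  0.2  0.  -0.4  0.5]
[ 0.5069 -0.1498 -0.0195] [ 0.0013 -0.1361 -0.0013] [ 1.9 -0.1  1.   0.2  1.8  0.1 -0.7 -0.6  0.9 -2.1  0.  -0.7 -0.6 -0.4]
tcp [ 0.0545 -0.134   0.    ]
```

Both views and the TCP agree: tray at x about +1.3 mm and square to the lane. I nudge it 1 mm more, back off, rise, and turn to face along the lane.

{"fn": "drive_tool", "kwargs": {"series": [0.01, -1, 0, 0, 0, 0, 0, 0.01, 0, 0, 0, 0, 0, 0, 0.01, 10, 0, 0, 0, 0, 0, 0.01, 15, 0, 0, 0, 0, 0, 0.01, 0, 0, -40, 0, 0, 0, 0.01, 0, 0, -40, 0, 0, 0, 0.01, 0, 0, 0, 0, 0, -0.1745, 0.01, 0, 0, 0, 0, 0, -0.1745, 0.01, 0, 0, 0, 0, 0, -0.1745, 0.01, 0, 0, 0, 0, 0, -0.1745, 0.01, 0, 0, 0, 0, 0, -0.1745]}}

```text
t: 5.75
eef_pos: [0.5848, -0.1491, 0.1232]
tool_rot: [-0.0, 0.909, 0.417, 0.0]
contact_force: [0.7, 0.3, 0.2]
gripper_width: 0.506
```

{"fn": "drive_tool", "kwargs": {"series": [0.01, 0, 0, 0, 0, 0, -0.1745, 0.01, 0, 0, 0, 0, 0, -0.1745, 0.01, 0, 0, 0, 0, 0, -0.1745, 0.01, 0, 0, 0, 0, 0, -0.1745, 0.01, -46, -39, 0, 0, 0, 0, 0.01, -46, -39, 0, 0, 0, 0, 0.01, 0, 0, 0, 0, 0, 0]}}

```text
t: 6.62
eef_pos: [0.5009, -0.2454, 0.1226]
tool_rot: [-0.001, 0.716, 0.698, -0.002]
contact_force: [0.4, 0.8, 0.3]
gripper_width: 0.506
```

```bash
python3 - <<'E'
from tr import *
o=bot.get_obs();r=R.from_quat(np.roll(o['tool_rot'],-1)).as_matrix();print(o['t'],o['eef_pos'],im(o['eef_pos'][:2]),'yaw err of tool x vs lane',np.arctan2(r[1,0],r[0,0])-np.pi/2-IMP[2],o['q'].round(2),r[:,2].round(3))
E
```

```text
6.625 [ 0.50092885 -0.24536163  0.12262229] [-0.0029 -0.2318  0.    ] yaw err of tool x vs lane -0.008460321455588275 [ 0.75  0.5  -0.52  1.92  0.34  0.81  0.02] [-0.004 -0.002 -1.   ]
```

{"fn": "drive_tool", "kwargs": {"series": [0.01, 0, 2, 40, 0, 0, 0, 0.01, 0, 0, 38, 0, 0, 0, 0.01, 0, 0, 0, 0, 0, 0, 0.01, 0, 0, 0, 0, 0, 0]}}

```text
t: 7.12
eef_pos: [0.5079, -0.2394, 0.0463]
tool_rot: [0.001, 0.713, 0.701, 0.001]
contact_force: [0.3, 0.8, 0.9]
gripper_width: 0.501
```

```bash
cat > st.py <<'E'
from tr import *
o=bot.get_obs();r=R.from_quat(np.roll(o['tool_rot'],-1)).as_matrix();print(o['t'],o['eef_pos'],im(o['eef_pos'][:2]),'yaw err of tool x vs lane',np.arctan2(r[1,0],r[0,0])-np.pi/2-IMP[2],o['q'].round(2),r[:,2].round(3),o['contact_force'].round(1))
E
python3 st.py
```

```text
7.125 [ 0.50788019 -0.23943491  0.04634919] [ 0.004  -0.2257  0.    ] yaw err of tool x vs lane 0.001350981571485839 [ 0.69  0.62 -0.47  1.95  0.43  0.67 -0.06] [ 0.001 -0.    -1.   ] [0.3 0.8 0.9]
```

{"fn": "drive_tool", "kwargs": {"series": [0.01, 5, -4, 2, 0, 0, 0, 0.01, 10, 0, 0, 0, 0, 0, 0.01, 7, 0, 0, 0, 0, 0, 0.01, 6, 0, 0, 0, 0, 0, 0.01, 6, 0, 0, 0, 0, 0, 0.01, 6, 0, 0, 0, 0, 0, 0.01, 6, 0, 0, 0, 0, 0, 0.01, 6, 0, 0, 0, 0, 0, 0.01, 6, 0, 0, 0, 0, 0, 0.01, 5, 0, 0, 0, 0, 0, 0.01, 4, 0, 0, 0, 0, 0, 0.01, 0, 0, 0, 0, 0, 0]}}

```text
t: 8.62
eef_pos: [0.5035, -0.1717, 0.0432]
tool_rot: [-0.0, 0.713, 0.701, 0.0]
contact_force: [-0.8, 0.0, 0.2]
gripper_width: 0.503
```

```bash
python3 st.py; python3 look.py p5 345 170 250 170
```

```text
8.625 [ 0.50348572 -0.17170384  0.04316605] [-0.0016 -0.1581  0.    ] yaw err of tool x vs lane 0.0015657724601709846 [ 0.58  0.59 -0.47  2.02  0.44  0.63 -0.19] [-0.     0.001 -1.   ] [-0.8  0.   0.2]
8.725 [ 0.5033 -0.172   0.043 ] [-0.37  0.37 -0.27] 0.5018753148777167
```

View pics/p5.png

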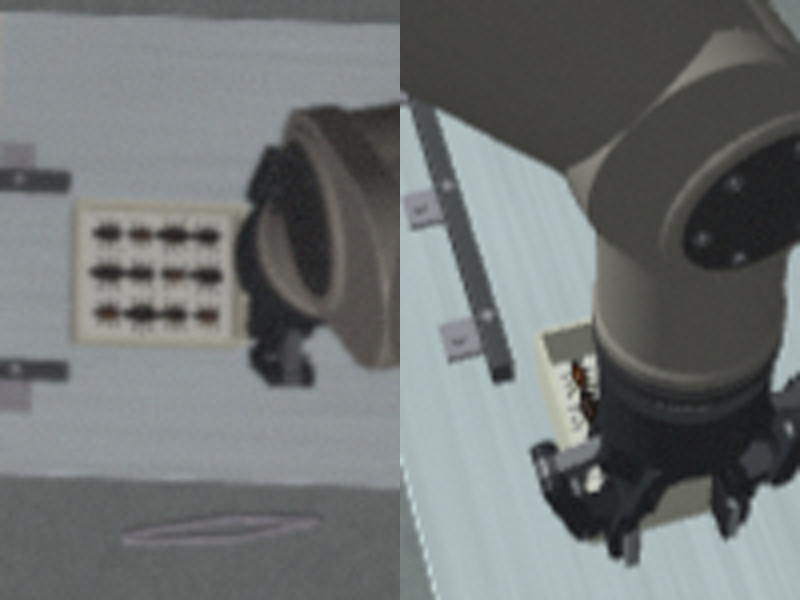

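The tray's leading face is near the mouth, with top rim corners at (72,342), (72,200) and (242,345) and the rail ends at about (70,180) and (70,372). I check its pose and how far the finger knuckles clear the vial.

```bash
python3 - <<'E'
from tr import *
T=load('top');S=load('side');rim=np.array(RIM)
tt=(T,rim[[0,1,3]],un([(71,343),(72,201),(242,346)],4,345,170))
q,r=fit([tt],[.5,-.1,0]);print(q.round(4),im(q),r)
it=(T,np.array([[-.052,-.044,.033],[.052,-.044,.033],[-.064,-.044,.033],[.064,-.044,.033]]),un([(69,362),(71,190),(69,381),(71,171)],4,345,170))
q,r=fit([it],IMP);print('rails',q.round(4),r)
t0=[(85,420)];p=un(t0,3.6,255,160)[0];print('vial cap',im(pt(T,*p,.061)))
for x in((180,46),(322,46),(322,145),(180,145)):print('narrow rim',im(pt(T,*un([x],3.6,255,160)[0],.06)))
for z in(.03,.05,.07,.09,.11,.13): print(z,'knuckle low pt',im(pt(S,293.7,302.5,z)),'top low',im(pt(T,*un([(290,385)],4,345,170)[0],z)),'tip',im(pt(S,*un([(230,560)],4,250,170)[0],z)))
E
```

```text
[ 0.5062 -0.1065 -0.0078] [-0.0001 -0.0928  0.0104] [ 0.1 -0.1 -0.1 -0.   0.   0.1]
rails [ 0.5083 -0.0145 -0.017 ] [ 0.  -0.2 -0.   0.1 -0.   0.1  0.   0. ]
vial cap [-0.0974  0.1514  0.0792]
narrow rim [0.1539 0.1    0.0782]
narrow rim [0.1571 0.0039 0.0782]
narrow rim [0.0885 0.0025 0.0782]
narrow rim [0.0854 0.0974 0.0782]
0.03 knuckle low pt [-0.0471 -0.1447  0.0482] top low [-0.0614 -0.1781  0.0482] tip [-0.0266 -0.1667  0.0482]
0.05 knuckle low pt [-0.0497 -0.1547  0.0682] top low [-0.0625 -0.1734  0.0682] tip [-0.0297 -0.1761  0.0682]
0.07 knuckle low pt [-0.0523 -0.1647  0.0882] top low [-0.0636 -0.1687  0.0882] tip [-0.0328 -0.1856  0.0882]
0.09 knuckle low pt [-0.0549 -0.1747  0.1082] top low [-0.0647 -0.164   0.1082] tip [-0.0359 -0.195   0.1082]
0.11 knuckle low pt [-0.0576 -0.1846  0.1282] top low [-0.0658 -0.1594  0.1282] tip [-0.039  -0.2044  0.1282]
0.13 knuckle low pt [-0.0602 -0.1946  0.1482] top low [-0.0669 -0.1547  0.1482] tip [-0.0421 -0.2139  0.1482]
```

The tray is at x = 0.0 mm and square, and the knuckles stay within ±65 mm, so they clear the vial and the narrow tray. I push on down the lane.

{"fn": "drive_tool", "kwargs": {"series": [0.01, 5, 0, 0, 0, 0, 0, 0.01, 9, 0, 0, 0, 0, 0, 0.01, 9, 0, 0, 0, 0, 0, 0.01, 9, 0, 0, 0, 0, 0, 0.01, 9, 0, 0, 0, 0, 0, 0.01, 9, 0, 0, 0, 0, 0, 0.01, 9, 0, 0, 0, 0, 0, 0.01, 9, 0, 0, 0, 0, 0, 0.01, 9, 0, 0, 0, 0, 0, 0.01, 6, 0, 0, 0, 0, 0, 0.01, 3, 0, 0, 0, 0, 0, 0.01, 0, 0, 0, 0, 0, 0]}}

```text
t: 10.22
eef_pos: [0.5052, -0.0864, 0.0433]
tool_rot: [-0.0, 0.713, 0.701, 0.0]
contact_force: [-0.4, 0.0, 0.4]
gripper_width: 0.506
```

```bash
python3 st.py; python3 look.py p6 300 170 250 150
```

```text
10.225 [ 0.50519432 -0.08640018  0.04333809] [-0.0015 -0.0727  0.    ] yaw err of tool x vs lane 0.000956290015537993 [ 0.42  0.57 -0.47  2.06  0.44  0.61 -0.36] [ 0.  0. -1.] [-0.4  0.   0.4]
10.325 [ 0.5052 -0.0867  0.0433] [-0.88  0.63  0.48] 0.5064953259961493
```

View pics/p6.png

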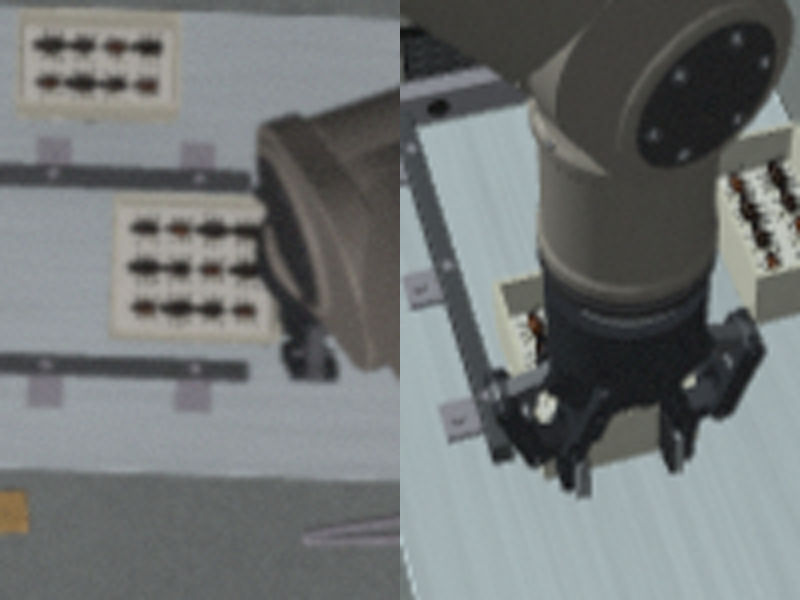

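```bash
python3 - <<'E'
from tr import *
T=load('top');rim=np.array(RIM)
M=np.array([rim[0],rim[1]])
q,r=fit([(T,M,un([(109,338),(114,193)],4,300,170))],[.5,-.1,0]);print(im(q),r)
# edge refinement: leading rim edge & side edges by gradient of R-B (beige vs bluish deck)
I=T['pixels'].astype(float);d=cv2.GaussianBlur(I[...,2]-I[...,0],(0,0),.8)
def edge(h,p0,p1,n,z=.06,w=.012):
    out=[]
    for s in np.linspace(0,1,n):
        a=np.array(p0)*(1-s)+np.array(p1)*s;N=np.array([p1[1]-p0[1],p0[0]-p1[0]]);N=N/np.linalg.norm(N)
        t=np.linspace(-w,w,97);P=np.array([np.r_[pose(IMP,[np.r_[a+N*k,z]])[0]] for k in t]);uv=px(T,P).astype(np.float32)
        v=cv2.remap(d.astype(np.float32),uv[:,0].reshape(1,-1),uv[:,1].reshape(1,-1),1).ravel();g=np.abs(np.gradient(v))
        k=g>.5*g.max();out.append(a+N*(t[k]*g[k]).sum()/g[k].sum())
    return np.array(out)
e=edge(d,(-.035,.043),(.035,.043),25);print('lead: y',np.median(e[:,1]),'slope',np.polyfit(e[:,0],e[:,1],1)[0],np.std(e[:,1]))
for sx in(-.042,.042):
    e=edge(d,(sx,-.04),(sx,.03),25);f=np.polyfit(e[:,1],e[:,0],1);print('side x',np.median(e[:,0]),'slope',f[0],np.std(e[:,0]-np.polyval(f,e[:,1])))
E
```

```text
[ 0.0001 -0.0101 -0.0063] [ 0.  -0.4 -0.   0.5]
lead: y 0.04086821574679433 slope 0.0057990815517740095 0.0002589450394764377
side x -0.04373487662512288 slope -0.0013367426190689588 0.00021983948817808955
side x 0.04452418098303262 slope -0.001980658652371014 0.00032179409130301027
```

The edge fit puts the tray at x about +0.4 mm and within about 0.002 rad of square. I keep pushing.

{"fn": "drive_tool", "kwargs": {"series": [0.01, 5, 0, 0, 0, 0, 0, 0.01, 10, 0, 0, 0, 0, 0, 0.01, 10, 0, 0, 0, 0, 0, 0.01, 10, 0, 0, 0, 0, 0, 0.01, 10, 0, 0, 0, 0, 0, 0.01, 10, 0, 0, 0, 0, 0, 0.01, 10, 0, 0, 0, 0, 0, 0.01, 10, 0, 0, 0, 0, 0, 0.01, 10, 0, 0, 0, 0, 0, 0.01, 10, 0, 0, 0, 0, 0, 0.01, 10, 0, 0, 0, 0, 0, 0.01, 5, 0, 0, 0, 0, 0]}}

```text
t: 11.82
eef_pos: [0.5071, 0.0241, 0.0434]
tool_rot: [0.0, 0.713, 0.701, 0.0]
contact_force: [0.2, -1.7, 0.7]
gripper_width: 0.505
```

```bash
python3 st.py; python3 look.py p7 255 170 220 140
```

```text
11.825 [0.50708514 0.02409514 0.04338866] [-0.0016  0.0378  0.    ] yaw err of tool x vs lane 0.0014678361408371268 [ 0.21  0.56 -0.47  2.08  0.44  0.6  -0.58] [ 0.  0. -1.] [ 0.2 -1.7  0.7]
11.925 [0.5072 0.0242 0.0434] [-0.11  0.35 -0.72] 0.5061606672003162
```

{"fn": "drive_tool", "kwargs": {"series": [0.01, 4, 0, 0, 0, 0, 0, 0.01, 6, 0, 0, 0, 0, 0, 0.01, 6, 0, 0, 0, 0, 0, 0.01, 6, 0, 0, 0, 0, 0, 0.01, 6, 0, 0, 0, 0, 0, 0.01, 6, 0, 0, 0, 0, 0, 0.01, 5, 0, 0, 0, 0, 0, 0.01, 4, 0, 0, 0, 0, 0, 0.01, 2, 0, 0, 0, 0, 0, 0.01, 1, 0, 0, 0, 0, 0, 0.01, 1, 0, 0, 0, 0, 0, 0.01, 1, 0, 0, 0, 0, 0]}}

```text
t: 13.42
eef_pos: [0.5079, 0.0711, 0.0433]
tool_rot: [0.0, 0.713, 0.701, -0.0]
contact_force: [0.5, -1.7, 1.4]
gripper_width: 0.503
```

{"fn": "drive_tool", "kwargs": {"series": [0.01, 1, 0, 0, 0, 0, 0, 0.01, 1, 0, 0, 0, 0, 0]}}

```text
t: 13.68
eef_pos: [0.5079, 0.0733, 0.0433]
tool_rot: [0.0, 0.713, 0.701, 0.0]
contact_force: [0.2, -2.1, 1.2]
gripper_width: 0.503
```

```bash
python3 st.py
```

```text
13.675 [0.50793837 0.07331247 0.04330876] [-0.0016  0.087   0.    ] yaw err of tool x vs lane 0.00059875119321285 [ 0.11  0.57 -0.47  2.06  0.44  0.61 -0.68] [ 0. -0. -1.] [ 0.2 -2.1  1.2]
```

{"fn": "drive_tool", "kwargs": {"series": [0.01, 1, 0, 0, 0, 0, 0, 0.01, 1, 0, 0, 0, 0, 0]}}

```text
t: 13.92
eef_pos: [0.5079, 0.0735, 0.0433]
tool_rot: [0.001, 0.714, 0.7, -0.001]
contact_force: [-1.2, -8.9, 5.0]
gripper_width: 0.508
```

{"fn": "drive_tool", "kwargs": {"series": [0.01, 1, 0, 0, 0, 0, 0, 0.01, 0, 0, 0, 0, 0, 0]}}

```text
t: 14.18
eef_pos: [0.5078, 0.0735, 0.0433]
tool_rot: [0.001, 0.714, 0.7, -0.002]
contact_force: [-1.3, -8.6, 6.5]
gripper_width: 0.506
```

{"fn": "drive_tool", "kwargs": {"series": [0.01, 1, 0, 0, 0, 0, 0, 0.01, 0, 0, 0, 0, 0, 0]}}

```text
t: 14.42
eef_pos: [0.5077, 0.0736, 0.0433]
tool_rot: [0.001, 0.714, 0.7, -0.002]
contact_force: [-1.3, -11.7, 6.4]
gripper_width: 0.5
```

Force built up to about 10 N while the TCP stayed at y = 0.0735, so the tray is on the stop. I back off gently and check its pose.

{"fn": "drive_tool", "kwargs": {"series": [0.01, -2, 0, 0, 0, 0, 0, 0.01, -2, 0, 0, 0, 0, 0, 0.01, -3, 0, 0, 0, 0, 0, 0.01, -10, 0, 0, 0, 0, 0, 0.01, -15, 0, 0, 0, 0, 0, 0.01, -40, 0, 0, 0, 0, 0, 0.01, -50, 0, 0, 0, 0, 0, 0.01, 0, 0, -50, 0, 0, 0, 0.01, -50, 0, -20, 0, 0, 0, 0.01, -50, 0, 0, 0, 0, 0, 0.01, 0, 0, 0, 0, 0, 0]}}

```text
t: 15.8
eef_pos: [0.503, -0.1509, 0.1133]
tool_rot: [0.001, 0.716, 0.698, -0.001]
contact_force: [0.1, 0.0, -0.4]
gripper_width: 0.501
```

```bash
python3 st.py; python3 look.py p8 245 170 220 140; cat > edges.py <<'E'
from tr import *
T=load('top');I=T['pixels'].astype(float);d=cv2.GaussianBlur(I[...,2]-I[...,0],(0,0),.8)
def edge(p0,p1,n=25,z=.06,w=.012):
    out=[]
    for s in np.linspace(0,1,n):
        a=np.array(p0)*(1-s)+np.array(p1)*s;N=np.array([p1[1]-p0[1],p0[0]-p1[0]]);N=N/np.linalg.norm(N)
        t=np.linspace(-w,w,97);uv=px(T,pose(IMP,[np.r_[a+N*k,z] for k in t])).astype(np.float32)
        v=cv2.remap(d.astype(np.float32),uv[:,0].reshape(1,-1),uv[:,1].reshape(1,-1),1).ravel();g=np.abs(np.gradient(v))
        k=g>.5*g.max();out.append(a+N*(t[k]*g[k]).sum()/g[k].sum())
    return np.array(out)
for y in(.1,.2):
    e=edge((-.035,y),(.035,y));f=np.polyfit(e[:,0],e[:,1],1);print('end y',np.median(e[:,1]).round(4),'slope',f[0].round(4),np.std(e[:,1]).round(4))
for sx in(-.042,.042):
    e=edge((sx,.115),(sx,.185));f=np.polyfit(e[:,1],e[:,0],1);print('side x',np.median(e[:,0]).round(4),'slope',f[0].round(4),np.std(e[:,0]).round(4))
E
python3 edges.py
```

```text
15.8 [ 0.50299196 -0.15087863  0.11327378] [-0.0025 -0.1372  0.    ] yaw err of tool x vs lane -0.008227982904721147 [ 0.59  0.47 -0.52  2.    0.34  0.75 -0.16] [-0.    -0.003 -1.   ] [ 0.1  0.  -0.4]
15.9 [ 0.5035 -0.1458  0.1131] [0.07 0.69 0.45] 0.5088088995998147
end y 0.0978 slope 0.001 0.0003
end y 0.2002 slope -0.0029 0.0003
side x -0.0435 slope 0.0001 0.0002
side x 0.0441 slope 0.0082 0.0004
```

View pics/p8.png

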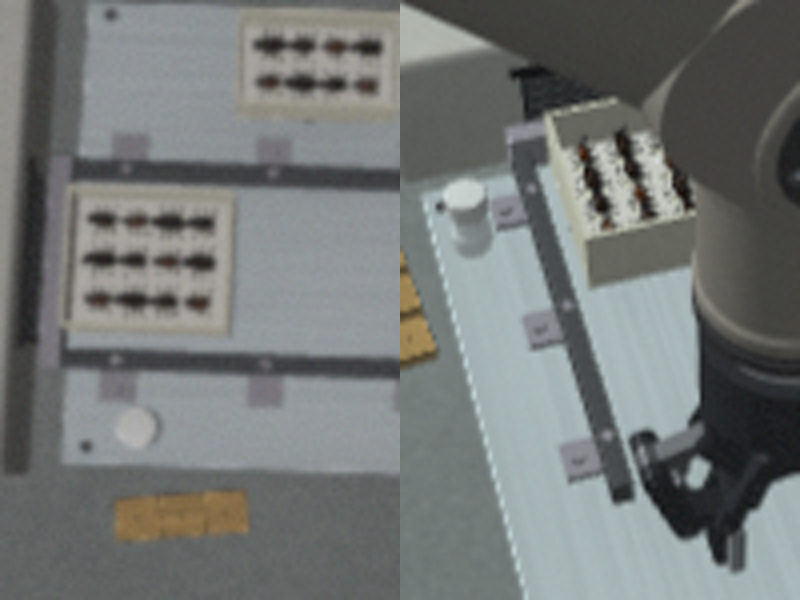

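The top view shows the tray home at (65..233, 187..333), midway between the rails and against the stop. The edge fit gives x about 0.3 mm, centre y about 0.149 and slopes below 0.01. Next is the key: I shut the jaws, rise and go over it.

{"fn": "drive_tool", "kwargs": {"series": [-1, 0, 0, -50, 0, 0, 0, -1, 0, 0, -50, 0, 0, 0, -1, 0, 0, -40, 0, 0, 0, -1, 52, -7, 0, 0, 0, 0, -1, 52, -7, 0, 0, 0, 0, -1, 52, -7, 0, 0, 0, 0, -1, 52, -7, 0, 0, 0, 0, -1, 52, -7, 0, 0, 0, 0, -1, 52, -7, 0, 0, 0, 0, -1, 52, -7, 0, 0, 0, 0, -1, 52, -7, 0, 0, 0, 0, -1, 0, 0, 0, 0, 0, 0]}}

```text
t: 17.4
eef_pos: [0.4524, 0.2781, 0.2535]
tool_rot: [-0.001, 0.71, 0.705, 0.001]
contact_force: [-0.1, -0.6, -0.5]
gripper_width: -0.002
```

```bash
python3 st.py
```

```text
17.4 [0.45235067 0.27812877 0.25348584] [-0.061   0.2908  0.    ] yaw err of tool x vs lane 0.011085011885227931 [-0.01  0.34 -0.8   1.86  0.28  1.06 -0.93] [-0.001  0.003 -1.   ] [-0.1 -0.6 -0.5]
```

{"fn": "drive_tool", "kwargs": {"series": [-1, -5, 1, 20, 0, 0, 0, -1, 0, 0, 30, 0, 0, 0, -1, 0, 0, 30, 0, 0, 0, -1, 0, 0, 0, 0, 0, 0]}}

```text
t: 17.9
eef_pos: [0.4546, 0.2657, 0.1713]
tool_rot: [-0.001, 0.713, 0.701, -0.003]
contact_force: [0.5, -0.6, 0.1]
gripper_width: -0.001
```

```bash
python3 look.py p9 190 200 190 60
```

```text
18.0 [0.4562 0.2673 0.1739] [-0.35 -0.32  0.52] 0.001649725562911552
```

View pics/p9.png

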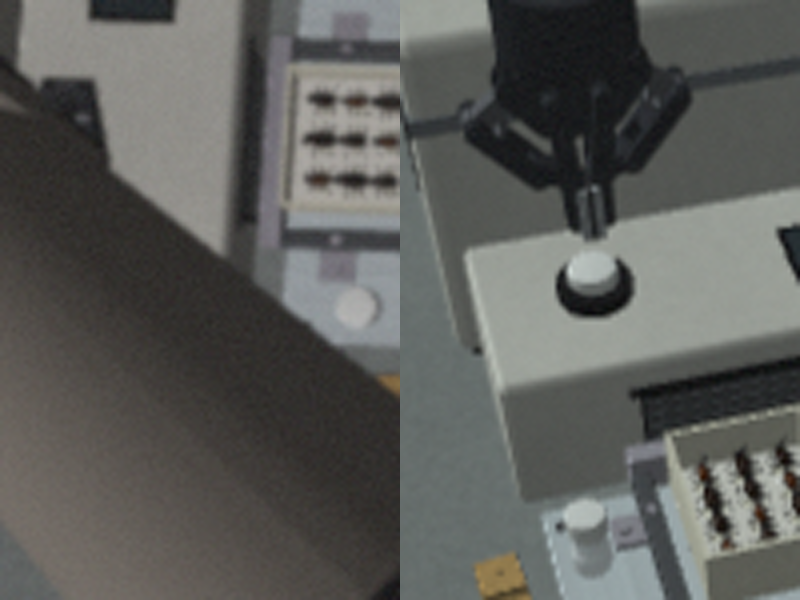

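The shut fingertips (side crop (592,237)) hang straight over the key top (592,268). I descend and watch the force.

{"fn": "drive_tool", "kwargs": {"series": [-1, 4, -2, 12, 0, 0, 0, -1, 0, 0, 10, 0, 0, 0, -1, 0, 0, 3, 0, 0, 0, -1, 0, 0, 0, 0, 0, 0]}}

```text
t: 18.5
eef_pos: [0.4543, 0.2711, 0.1481]
tool_rot: [-0.0, 0.713, 0.701, -0.0]
contact_force: [-0.5, 1.1, -0.5]
gripper_width: -0.001
```

{"fn": "drive_tool", "kwargs": {"series": [-1, 0, 0, 2, 0, 0, 0, -1, 0, 0, 2, 0, 0, 0, -1, 0, 0, 2, 0, 0, 0, -1, 0, 0, 0, 0, 0, 0]}}

```text
t: 19.0
eef_pos: [0.4546, 0.2713, 0.1424]
tool_rot: [0.0, 0.713, 0.701, 0.0]
contact_force: [1.3, -0.3, 1.6]
gripper_width: 0.004
```

{"fn": "drive_tool", "kwargs": {"series": [-1, 0, 0, 2, 0, 0, 0, -1, 0, 0, 2, 0, 0, 0, -1, 0, 0, 0, 0, 0, 0]}}

```text
t: 19.38
eef_pos: [0.4545, 0.2713, 0.1384]
tool_rot: [0.0, 0.713, 0.701, 0.0]
contact_force: [-0.0, -1.4, 3.5]
gripper_width: 0.0
```

Contact came at about 0.142 and the spring force is rising. I go on to the bottom.

{"fn": "drive_tool", "kwargs": {"series": [-1, 0, 0, 2, 0, 0, 0, -1, 0, 0, 1, 0, 0, 0, -1, 0, 0, 0, 0, 0, 0]}}

```text
t: 19.75
eef_pos: [0.4546, 0.2714, 0.1376]
tool_rot: [0.001, 0.713, 0.701, 0.0]
contact_force: [-6.6, -7.0, 26.7]
gripper_width: 0.002
```

{"fn": "drive_tool", "kwargs": {"series": [-1, 0, 0, 1, 0, 0, 0, -1, 0, 0, 1, 0, 0, 0, -1, 0, 0, 0, 0, 0, 0]}}

```text
t: 20.12
eef_pos: [0.4547, 0.2715, 0.1373]
tool_rot: [0.002, 0.713, 0.701, 0.0]
contact_force: [-10.6, -10.3, 44.4]
gripper_width: -0.001
```

The force jumped from about 4 N to 27 N and then 44 N at z = 0.1375, so the key is bottomed. I release and retreat upward.

{"fn": "drive_tool", "kwargs": {"series": [-1, 0, 0, -4, 0, 0, 0, -1, 0, 0, -8, 0, 0, 0, -1, 0, 0, -30, 0, 0, 0, -1, 0, 0, -40, 0, 0, 0, -1, 0, 0, -20, 0, 0, 0, -1, -50, 0, 0, 0, 0, 0, -1, -50, 0, 0, 0, 0, 0, -1, -50, 0, 0, 0, 0, 0, -1, -50, 0, 0, 0, 0, 0, -1, -50, 0, 0, 0, 0, 0, -1, -50, 0, 0, 0, 0, 0, -1, -50, 0, 0, 0, 0, 0]}}

```text
t: 21.62
eef_pos: [0.4475, -0.0804, 0.2349]
tool_rot: [-0.0, 0.713, 0.701, -0.0]
contact_force: [0.1, -0.3, 0.2]
gripper_width: 0.002
```

{"fn": "drive_tool", "kwargs": {"series": [-1, -50, 0, 0, 0, 0, 0, -1, -50, 0, 0, 0, 0, 0, -1, 0, 0, 0, 0, 0, 0, -1, 0, 0, 0, 0, 0, 0]}}

```text
t: 22.12
eef_pos: [0.4461, -0.178, 0.2348]
tool_rot: [-0.001, 0.713, 0.701, -0.0]
contact_force: [0.0, 0.0, -0.9]
gripper_width: -0.001
```

```bash
python3 - <<'E'
from h import *
for n in('top','side'):
    A=np.load('pics/%s.npz'%n); 
b0=np.load('pics/sideA.npz')['pixels']
cam('top');S=cam('side')
# key up check: patch around key vs. its look before the press, vs a static hood patch; bystanders likewise
f=lambda I,u,v,r:cv2.GaussianBlur(I,(0,0),1).astype(float)[v-r:v+r,u-r:u+r]
for nm,u,v in(('key',238,131),('hood',290,135)):print(nm,np.abs(f(b0,u,v,14)-f(S['pixels'],u,v,14)).mean())
g=S['pixels'][118:145,225:252].astype(int).sum(2);h=b0[118:145,225:252].astype(int).sum(2)
for x in(h,g):
    m=x>560;print('bright',m.sum(),np.argwhere(m).mean(0).round(2) if m.any() else '')
E
python3 edges.py; python3 st.py
```

```text
key 67.60076530612245
hood 48.54676870748299
bright 61 [ 8.07 11.7 ]
bright 0 
end y 0.0979 slope 0.0029 0.0003
end y 0.2003 slope 0.0013 0.0003
side x -0.0435 slope 0.0055 0.0002
side x 0.0441 slope 0.0021 0.0003
22.225 [ 0.44653945 -0.17718431  0.23508391] [-0.0585 -0.1646  0.    ] yaw err of tool x vs lane 0.0029708361114404516 [ 0.77  0.23 -0.59  2.    0.15  0.96  0.09] [-0.     0.001 -1.   ] [ 0.2 -0.5  0.2]
```

The tray is still home and square. The arm hides the key from the side camera, so I move it aside before the final check.

{"fn": "drive_tool", "kwargs": {"series": [-1, -50, -20, 0, 0, 0, 0, -1, -50, -20, 0, 0, 0, 0, -1, -50, -20, 0, 0, 0, 0, -1, -50, -20, 0, 0, 0, 0, -1, -50, -20, 0, 0, 0, 0, -1, -50, -20, 0, 0, 0, 0, -1, -50, -20, 0, 0, 0, 0, -1, -50, -20, 0, 0, 0, 0, -1, 0, 0, 0, 0, 0, 0]}}

```text
t: 23.35
eef_pos: [0.2769, -0.5789, 0.2346]
tool_rot: [-0.0, 0.715, 0.699, -0.001]
contact_force: [-0.1, 0.4, -0.3]
gripper_width: -0.001
```

```bash
python3 - <<'E'
from h import *
for n in('side','top'):
    a=cv2.imread(f'pics/{n}0.png');b=cam(n)['pixels'];cv2.imwrite(f'pics/{n}1.png',b)
    d=cv2.GaussianBlur(cv2.absdiff(a,b).max(2),(0,0),2)
    k,_,st,_=cv2.connectedComponentsWithStats((d>18).astype(np.uint8));print(n,'changed regions',st[1:][st[1:,4]>12].tolist())
    u,v=(238,131) if n=='side' else (217,257)
    for I in(a,b):
        g=I[v-14:v+14,u-14:u+14].astype(int).sum(2);m=g>(g.max()*.88);print('key/patch bright',g.max(),m.sum(),np.argwhere(g<200).mean(0).round(2))
    print('key diff',cv2.absdiff(a,b)[v-10:v+10,u-10:u+10].mean().round(2))
E
python3 edges.py; python3 st.py
```

```text
side changed regions [[255, 160, 49, 53, 1883], [0, 167, 35, 56, 510], [12, 239, 17, 14, 125], [294, 258, 56, 65, 2408], [0, 383, 20, 17, 198]]
key/patch bright 614 30 [16.63 14.49]
key/patch bright 608 33 [16.65 14.69]
key diff 1.49
top changed regions [[259, 216, 44, 36, 1266], [378, 220, 44, 32, 1317]]
key/patch bright 514 94 [13.49 16.36]
key/patch bright 512 96 [13.5  16.22]
key diff 2.11
end y 0.0979 slope 0.0008 0.0002
end y 0.2004 slope -0.0004 0.0002
side x -0.0436 slope 0.0025 0.0003
side x 0.0439 slope 0.0064 0.0005
23.45 [ 0.28054624 -0.57485037  0.23486746] [-0.2172 -0.5652  0.    ] yaw err of tool x vs lane 0.0017873806319745958 [ 1.28  0.46 -0.35  1.64  0.17  1.07  0.86] [ 0.     0.001 -1.   ] [ 0.7  0.3 -0.4]
```

Only the tray's old and new places (and the arm itself) have changed. The key looks as it did at the start, and the bystanders have not moved. I hand in now.

```bash
python3 -c "from station import bot; print(bot.hand_in())"
```

```text
the job is handed in; nothing more can be done
None
```

The wide tray is home against the end stop, the start key has been pressed and is up again, and I handed the job in at about 23.5 s of the 72 s allowed. `hand_in` gave no verdict.

**What I did:**
- **Centring:** a two-finger push on the tray's far side brought it onto the lane's line and square to it.
- **Loading:** I pushed on its trailing face down the lane until the force rose to about 10 N with the tool at a standstill, which meant it was on the stop.
- **Key:** I pressed the key with shut fingertips. The spring gave about 4 N, then the force jumped to 27 N and 44 N as it bottomed, and I released it.

**Last checks:**
- **Tray:** from the top camera, its x is about 0.2 mm off the lane's centre and its angle below about 0.007 rad. The leading face is at imager y of about 0.200 m, which is the stop's face.
- **Key:** the before and after pictures match in both views, so it is up.
- **Surroundings:** nothing but the wide tray and the arm changed in either view. The arm stands clear, with the force reading only noise.

**What failed or disagreed:**
- Two move calls were refused because I miscounted the numbers; nothing moved.
- One image-tracking script did not converge, so I used corner and edge fits instead.
- The two cameras differed by about 5 mm along the lane on the tray's position; the contact at the stop settled it.
- The 44 N is the wrist reading from pressing with the fingertips. It is under the 120 N wrist limit, but above the 40 N limit set for the arm or the gripper's body.

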